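# Sort the worn gearbox parts off the drain board

## Robot

A 6-joint arm with a two-finger parallel gripper is mounted at the origin on the work surface. World frame = base frame: x ahead of the robot, y to its left, z up, the work surface at z = 0. Lengths are in mm, angles in rad, forces in N, time in s.
With the tool pointing down it reaches from about 300 to 775 mm from the base axis. Payload 14.6 kg.
Tool frame: the origin (TCP) lies on the front face of the gripper's body, between the roots of the fingers; the fingertips stand 97 mm ahead of it and the grasp point (between the pads) lies 78 mm ahead of it; z points along the fingers, y is the direction in which the jaws open and shut (so a half turn about z gives the same grasp; the last joint's range is limited). The gripper opens to 94 mm and grips with 3 to 60 N. Pads are 16 mm wide; open, the fingers measure 119 mm over their backs; the gripper's body (75 mm by 177 mm) begins 78 mm behind the grasp point.
Start: joints at [1.208, 0.3, 1.521, -0, 1.321, -0.067], TCP at [160.326, 526.104, 302.646] pointing down, gripper open.
Joint ranges: [-3.03, 3.03], [-0.79, 2.21], [0.23, 2.52], [-1.04, 4.18], [0, 3.07], [-2.55, 2.55]. Speed limits (rad/s): [2.22, 2.22, 2.57, 3.14, 3.14, 3.14].

## Interface

Orientations are given as [roll, pitch, yaw] about the fixed x, y, z axes, in that order (R = Rz(yaw) Ry(pitch) Rx(roll)).
In Python, from cell import manip, eyes, finder gives the robot as it stands.
- The arm moves only by the tool drive_tool, never from a script. Its argument "rows" is a list of rows, each an object with "offset": the shift along the tool's x, y, z in mm, a list of three; "spin": the turn about the tool's z in degrees; "jaw": the finger opening in mm, from 0 to 94. In form: [{"offset": [dx, dy, dz], "spin": spin, "jaw": jaw}, ...]. A call has 1 to 20 rows; each row shifts and turns the commanded pose from where the row before left it, along the tool's axes as they then stand; what a row does not reach is not made up. A row lasts 1/10 s, in which the tool goes at most 50 mm and 8.59 degrees, less where a joint would pass 70% of its speed; a pose out of reach is approached as far as the arm can. A call is refused whole if a number of a shift passes 50 or a number of a turn 8.59, either way. A call with a gripper value outside its range is refused whole. The fingers move at their own pace and stop on an object; "force" is the grip in N (left out, the last holds). Time passes only in rows, so rows that do not move let the fingers close. It gives the time, the measured TCP pose, the force and the opening at its end, in the units of the state.
- manip.read_state(): the state, without advancing time (a new reading comes with each control period).
- eyes.camera(name): name is "scene" or "top" or "wrist"; returns a dict with "color" (400x640x3 uint8, blue, green, red), "depth" (400x640 float32, mm along the optical axis (not along the pixel's ray), 0 where there is no reading), "vfov" (degrees; the focal length in pixels is half the picture's height over the tangent of half this angle, whatever the lens; pixels are square), "cx", "cy" (the principal point, pixels), "rvec" (rotation vector, rad) and "tvec" (3), from world to camera coordinates, as OpenCV has them. Camera axes: x right, y down, z forward; pixel columns grow to the right and rows downward; lengths in mm; the calibration is good to about 2 mm. A picture is of the moment at which its call begins.
- manip.sign_off(): hands the job in, once; it reports no verdict.
Trained networks look in the newest picture that a camera, given by its name, has taken for a name from the list of things; names that differ only in an ending like _2 or _b are one class to them, and where a whole thing is asked for, a point or a joint stands for the part that bears it (a point fixed in the world has none). Each returns a list of dicts, best first, with "p" (0 to 1); they miss things now and then, are a little off and sometimes report something else, mostly with a low value. They report only what shows in the picture. A call takes as long as a camera call. They do not tell look-alikes from the thing itself.
- finder.find_in(camera, target): "uv" ([column, row] in pixels, amid what is visible of it).
The state is a dict: "clock": time; "joints": joint angles; "qd": joint speeds; "effort": joint torques, N m; "eef_pos": TCP position; "eef_rot": TCP orientation; "wrist_force": force on the tool from outside, world axes, zero at the start; "moment": the same for the moment, N m; "finger_gap": finger opening in mm.
Only numpy, scipy, OpenCV 4.12 (cv2) and the standard library are available. Lean on these libraries where they do the work, as an engineer would, in place of code of your own. Each camera call takes 0.05 s, during which the arm holds its last target. There are 200 camera calls.

## Task

Sort the worn parts for scrap: slide the two brass synchro rings across the drain board and over its front lip into the yellow bin and the two bolts into the blue bin, without picking them up, and pull the last spring clip up out of the linkage pin in the vice and put it in the red bin. Leave the gear shaft, the gear cluster and the single gear on the board standing where they are, and disturb nothing else on the bench.

Things in the scene. Friction and masses are not known exactly. Their poses are not given: they have to be found in the camera images.
- board: galvanised drain board, fixed: flat sheet 250 mm (x) x 490 mm (y), top 56 mm above the bench, 3 mm thick upstands 25 mm high along back (+x) and both sides, open at the front (-x). Origin on the bench under its middle; x points to the back. Front lip: plain edge at x = -125 mm; sheet clear from y = -242 to +242 mm.
- lip (a point): middle of the drain board's front lip, on the top face of the sheet (56 mm above the bench); axes as the board's.
- bin_yellow: bin, fixed, 140 mm deep (x), 128 mm wide (y), walls and floor 3 mm; rear and sides 50 mm high, front wall and front 40 mm of the sides 34 mm; rear (+x) 15 mm under the board's lip, the rest open. Origin: centre of underside, on the bench; axes as board's. Yellow, for brass rings; one lies fixed in its front left part, 11 mm high. Place along the lip varies.
- bin_blue: bin, fixed, 140 mm deep (x), 128 mm wide (y), walls and floor 3 mm; rear and sides 50 mm high, front wall and front 40 mm of the sides 34 mm; rear (+x) 15 mm under the board's lip, the rest open. Origin: centre of underside, on the bench; axes as board's. Blue, for bolts; one lies fixed along its front wall, 25 mm high. Place along the lip varies.
- bin_red: bin, fixed, 140 mm deep (x), 128 mm wide (y), walls and floor 3 mm; rear and sides 50 mm high, front wall and front 40 mm of the sides 34 mm; rear (+x) 15 mm under the board's lip, the rest open. Origin: centre of underside, on the bench; axes as board's. Red, for clips; one lies fixed flat in its front part, 4 mm high. Place along the lip varies.
- ring_a: worn brass synchro ring lying flat on the drain board: outer diameter 62 mm (66 mm over the teeth), clear bore 44 mm, 11 mm high, about 90 g. Origin at the centre of its underside, z up. Goes in the yellow bin.
- ring_b: worn brass synchro ring lying flat on the drain board: outer diameter 62 mm (66 mm over the teeth), clear bore 44 mm, 11 mm high, about 90 g. Origin at the centre of its underside, z up. Goes in the yellow bin.
- bolt_a: steel hex bolt with its nut run on, lying on the board, 120 g, 56 mm long. x runs along it: head x -34 to -25 mm, bare 14 mm shank to x = 9 mm, nut 9 to 20 mm, end at 22 mm. Hexagons 22 mm across flats (25 over corners) keep it from rolling. Origin on its axis, 11 mm above the board as it lies. Goes in the blue bin.
- bolt_b: steel hex bolt with its nut run on, lying on the board, 120 g, 56 mm long. x runs along it: head x -34 to -25 mm, bare 14 mm shank to x = 9 mm, nut 9 to 20 mm, end at 22 mm. Hexagons 22 mm across flats (25 over corners) keep it from rolling. Origin on its axis, 11 mm above the board as it lies. Goes in the blue bin.
- clip: spring R-clip of 4 mm wire, 68 mm long, 34 g, upright in the vertical 7 mm cross hole of the vice's pin. Origin on its straight leg at the pin's axis; z up the leg, which ends 30 mm below; y from leg to sprung arm; x along the pin. Top loop 22 mm wide along y, 4 mm thick along x. The arm hugs the pin: pulled straight up it snaps off at about 2 to 5 N, clear after 45 mm. Goes in the red bin.
- clip_loop (a point): centre of the clip's round loop, 27 mm above the clip's origin and 9 mm to its +y side; the wire's top is 11 mm above it.
- vice: bench vice, fixed, jaws 100 mm wide and 135 mm high, handle to -x (200 mm out). The fork in its jaws (34 mm in x, 26 in y, top 208 mm up) holds a 16 mm pin, level along x, axis 195 mm up, its drilled end standing out to x = 50 mm, clip hole at x = 37, fork face at x = 17. A 12 mm rod runs 110 mm from the fork to +y. Origin on the bench under the jaws.
- shaft: good gear shaft standing on end on the board, must stay: bottom gear 48 mm diameter x 26 mm, second gear 44 mm diameter reaching 50 mm high, then a 22 mm stem; 110 mm high in all, 0.6 kg. Origin at the centre of its foot.
- cluster: good two-step gear cluster standing on end on the board, must stay: lower gear 48 mm diameter x 18 mm, upper gear 38 mm diameter, 54 mm high in all, 0.45 kg. Origin at the centre of its foot.
- gear: good steel gear lying flat on the board, must stay: 52 mm diameter, 20 mm thick (23 mm at the hub), 0.35 kg. Origin at the centre of its underside.
- cleaner: orange spray can standing on the bench, 56 mm diameter, 190 mm high; leave alone. Origin at the centre of its foot.
- oil: oil bottle standing on the bench, 66 mm diameter, 200 mm high; leave alone. Origin at the centre of its foot.
- spanner: steel spanner lying on the bench, 190 mm long along its x; leave alone. Origin near its middle.
There are look-alikes about, which are no part of the job. What is shaped like the ring_b but grey is not meant.

How it is judged:
By the outcome, as a careful person would: the job done as asked, in the order asked, and still so for the second after the job is handed in, with the robot touching nothing.
It also fails if it takes over 72 s, if anything falls off the work surface, if the arm or the gripper's body presses on something with over 40 N, if the wrist force passes 120 N, or if a joint passes its speed limit or range.

## Working session

There is one attempt and no reset: what is moved stays moved. The work goes in short steps, Python scripts to look and compute and a tool call to move; the robot and the scene stay as the last step left them, time stands still between calls to the robot, and variables do not carry over. Pictures are saved under pics/ and viewed, about 8 in all and at most 12, crops included, and the job is handed in when it is done.

Besides the shell and the picture viewer there is one more tool, called after ">>>" in YAML: its name, and indented under it one key for each argument. drive_tool: Moves the arm, as the interface text tells. Its arguments: {"type":"object","properties":{"rows":{"type":"array","items":{"type":"object","properties":{"offset":{"type":"array","items":{"type":"number"}},"spin":{"type":"number"},"jaw":{"type":"number"}}}},"force":{"type":"number"}},"required":["rows"]}

```bash
mkdir -p pics
cat > h.py <<'E'
import numpy as np, cv2
from cell import manip, eyes, finder
def cam(n):
    c=eyes.camera(n); h=c["color"].shape[0]; f=h/2/np.tan(np.radians(c["vfov"])/2)
    c["f"]=f; c["R"]=cv2.Rodrigues(np.array(c["rvec"],float))[0]; c["t"]=np.array(c["tvec"],float).ravel(); return c
def world(c):
    h,w=c["depth"].shape; u,v=np.meshgrid(np.arange(w),np.arange(h)); d=c["depth"]
    P=np.stack([(u-c["cx"])/c["f"]*d,(v-c["cy"])/c["f"]*d,d],-1)
    return (P-c["t"])@c["R"]
def onz(c,uv,z):
    r=c["R"].T@np.array([(uv[0]-c["cx"])/c["f"],(uv[1]-c["cy"])/c["f"],1]); o=-c["R"].T@c["t"]
    return o+r*(z-o[2])/r[2]
E
python3 - <<'E'
from h import *
for n in ["top","scene"]:
    c=cam(n); cv2.imwrite(f"pics/{n}0.png",c["color"]); W=world(c); np.savez(f"{n}0.npz",W=W,col=c["color"])
    print(n,c["f"],c["cx"],c["cy"],(-c["R"].T@c["t"]).round())
    for t in ["board","lip","bin_yellow","bin_blue","bin_red","ring_a","bolt_a","clip","clip_loop","vice","shaft","cluster","gear","cleaner","oil","spanner"]:
        print(t,[(round(r["p"],2),np.round(r["uv"]).astype(int).tolist(),W[int(r["uv"][1]),int(r["uv"][0])].round().astype(int).tolist()) for r in finder.find_in(n,t)[:4]])
print(manip.read_state())
E
```

```text
top 492.25507364322095 316.3485278944923 194.19790530193822 [ 239.  -16. 1606.]
board [(0.59, [330, 168], [600, -64, 116])]
lip [(0.89, [330, 165], [610, -67, 98])]
bin_yellow [(0.58, [285, 226], [434, 81, 11])]
bin_blue [(0.57, [328, 228], [422, -56, 2]), (0.36, [298, 176], [582, 35, 74]), (0.33, [286, 152], [670, 73, 58])]
bin_red [(0.97, [371, 230], [413, -199, 7])]
ring_a [(0.7, [424, 146], [696, -388, 11]), (0.7, [327, 228], [422, -53, 8]), (0.59, [383, 272], [280, -232, 9]), (0.5, [366, 172], [595, -184, 57])]
bolt_a [(0.52, [283, 151], [664, 82, 77]), (0.42, [299, 172], [594, 31, 81])]
clip []
clip_loop [(0.37, [376, 156], [641, -215, 85])]
vice [(0.92, [194, 233], [404, 353, 120])]
shaft [(0.59, [346, 150], [659, -119, 109])]
cluster [(0.58, [328, 170], [593, -57, 105])]
gear [(0.79, [379, 155], [649, -223, 79])]
cleaner [(0.68, [214, 158], [623, 286, 172])]
oil [(0.81, [437, 182], [541, -386, 144])]
spanner [(0.59, [429, 234], [399, -384, 10])]
scene 375.7134283433561 313.21501687896114 203.61215964964464 [1021. -105.  885.]
board [(0.56, [294, 271], [615, -75, 59])]
lip [(0
[... 999 characters left out ...]
, [1021, -105, 885])]
{'clock': 1.7, 'joints': array([ 1.20840138e+00,  2.99898918e-01,  1.52102004e+00, -1.08671165e-05,
        1.32067658e+00, -6.66197991e-02]), 'qd': array([-2.44824687e-04, -5.20501240e-05,  2.19412326e-04, -2.24074132e-03,
        1.14185611e-03, -1.64578402e-05]), 'effort': array([-6.81930305e-05, -5.31658816e+01, -3.52915299e+01,  7.08437688e-02,
        2.12475797e-02,  3.52704899e-05]), 'eef_pos': array([160.32559902, 526.101534  , 302.63768984]), 'eef_rot': array([-3.14158908e+00,  1.03139728e-05,  2.84582019e+00]), 'wrist_force': array([ 0.60103063, -0.32173161,  0.32392719]), 'moment': array([0.03973734, 0.00914261, 0.02460295]), 'finger_gap': 94.16760213379588}
```

Run:
```python
import cv2
a=cv2.imread("pics/top0.png")[120:290,170:450]; cv2.imwrite("pics/topc.png",cv2.resize(a,None,fx=2.8,fy=2.8,interpolation=cv2.INTER_CUBIC))
a=cv2.imread("pics/scene0.png")[130:360,140:480]; cv2.imwrite("pics/scc.png",cv2.resize(a,None,fx=2.3,fy=2.3,interpolation=cv2.INTER_CUBIC))
```

```text
(no output)
```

View pics/topc.png

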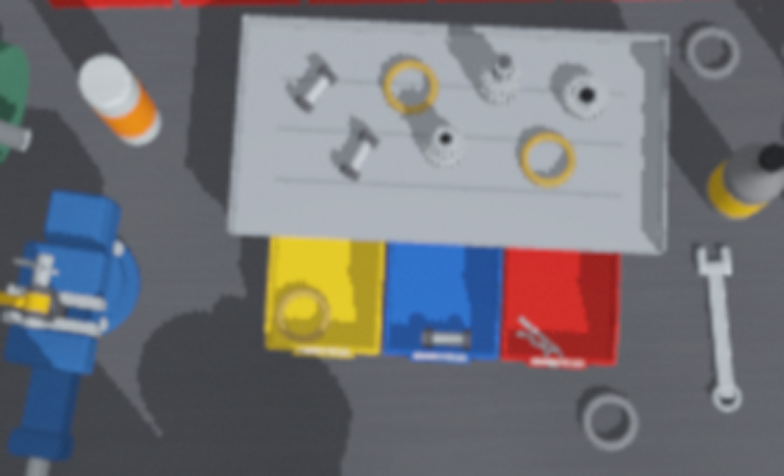

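View pics/scc.png

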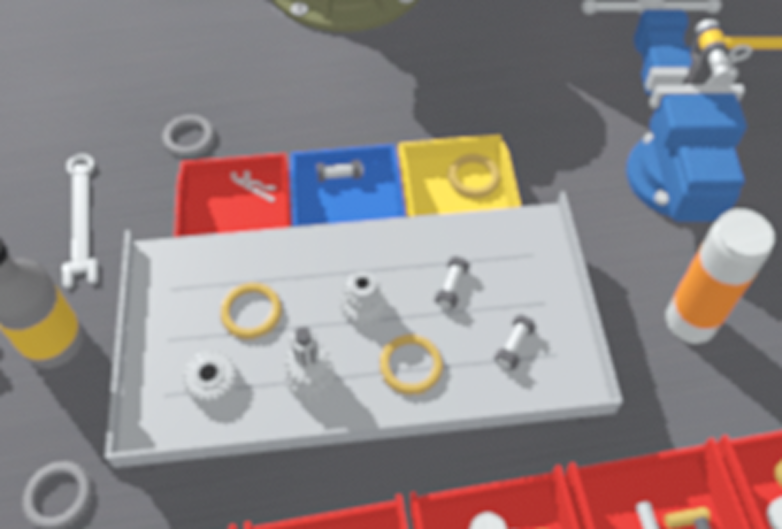

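The top view shows the board with bolts at about (311,82) and (354,150) in the crop. The brass rings are at (410,86) and (547,159), the shaft at (500,75), the cluster at (445,145) and the gear at (583,95). The bins run yellow, blue, red from left to right. The grey rings on the bench are decoys. The scene view agrees, and shows the clip loop beside the vice at about (740,52).

Run:
```python
import numpy as np,cv2
for n in ["top","scene"]:
    d=np.load(n+"0.npz"); W=d["W"]; hsv=cv2.cvtColor(d["col"],cv2.COLOR_BGR2HSV)
    z=W[...,2]; reg=(W[...,0]>440)&(W[...,0]<790)&(W[...,1]>-330)&(W[...,1]<200)
    print(n)
    m=reg&(abs(z-56)<5); p=W[m][:,:2].astype(np.float32); r=cv2.minAreaRect(p); print("board",r, np.median(z[m]))
    m=reg&(z>50)&(z<75)&(hsv[...,1]>90)&(hsv[...,0]>12)&(hsv[...,0]<32)
    k,l,s,c=cv2.connectedComponentsWithStats(m.astype(np.uint8))
    for i in range(1,k):
        if s[i,4]>15:
            q=W[l==i]; print("brass",s[i],q.mean(0).round(),q.min(0).round(),q.max(0).round(),cv2.minEnclosingCircle(q[:,:2].astype(np.float32)))
    m=reg&(z>65)
    k,l,s,c=cv2.connectedComponentsWithStats(m.astype(np.uint8))
    for i in range(1,k):
        if s[i,4]>12:
            q=W[l==i]; print("tall",s[i,4],q.mean(0).round(),q.min(0).round(),q.max(0).round(),[np.round(a) for a in cv2.minAreaRect(q[:,:2].astype(np.float32))])
    for nm,lo,hi in [("y",22,32),("b",105,125),("r",0,5)]:
        m=(hsv[...,0]>=lo)&(hsv[...,0]<=hi)&(hsv[...,1]>120)&(z>-5)&(z<55)&(W[...,0]>300)&(W[...,0]<500)&(W[...,1]>-300)&(W[...,1]<170)
        q=W[m]; print(nm,len(q),q.min(0).round(),q.max(0).round(),[np.round(a) for a in cv2.minAreaRect(q[:,:2].astype(np.float32))])
```

```text
top
board ((607.321044921875, -70.7413330078125), (486.59014892578125, 342.9172668457031), 86.36820983886719) 57.09735339798379
brass [307 142  19  18 109] [667. -25.  68.] [637. -53.  58.] [697.   5.  74.] ((666.4443359375, -24.403589248657227), 31.944629669189453)
brass [356 167  19  19 113] [ 579. -180.   67.] [ 549. -208.   51.] [ 612. -151.   75.] ((579.8572387695312, -181.91404724121094), 32.00990295410156)
tall 667 [679. -81.  78.] [ 468. -322.   65.] [750. 181.  91.] [array([610., -70.]), array([491., 253.]), np.float64(86.0)]
tall 215 [ 658. -125.  114.] [ 640. -149.   65.] [685. -99. 172.] [array([ 663., -126.]), array([46., 46.]), np.float64(21.0)]
tall 111 [666. -25.  69.] [634. -54.  65.] [699.   5.  79.] [array([666., -24.]), array([58., 65.]), np.float64(89.0)]
tall 100 [663.  83.  75.] [633.  59.  65.] [690. 108.  85.] [array([664.,  83.]), array([28., 55.]), np.float64(52.0)]
tall 201 [ 647. -226.   78.] [ 622. -253.   65.] [ 673. -201.   87.] [array([ 647., -227.]), array([51., 50.]), np.float64(15.0)]
tall 172 [588. -62.  95.] [569. -87.  65.] [622. -39. 119.] [arr
[... 1762 characters left out ...]
 np.float64(9.0)]
tall 142 [668. -28.  66.] [637. -55.  65.] [698.   5.  70.] [array([667., -26.]), array([55., 60.]), np.float64(64.0)]
tall 391 [ 652. -224.   75.] [ 625. -250.   65.] [ 676. -199.   82.] [array([ 650., -225.]), array([51., 50.]), np.float64(1.0)]
tall 14 [679.  -0.  67.] [673.  -5.  65.] [685.   4.  69.] [array([679.,  -1.]), array([ 7., 12.]), np.float64(77.0)]
y 1491 [339.  10.  -5.] [486. 159.  52.] [array([412.,  86.]), array([142., 145.]), np.float64(86.0)]
b 1315 [ 356. -126.   -5.] [479.   9.  52.] [array([417., -60.]), array([131., 117.]), np.float64(87.0)]
r 1407 [ 317. -268.   -4.] [ 470. -126.   52.] [array([ 393., -197.]), array([140., 146.]), np.float64(86.0)]
```

>>> drive_tool:
  rows:
    - {"offset": [0, 0, -40], "spin": -8.4, "jaw": 40}
    - {"offset": [0, 0, -40], "spin": -8.5, "jaw": 40}
    - {"offset": [0, 0, -40], "spin": 0, "jaw": 40}
    - {"offset": [0, -48, -10], "spin": 0, "jaw": 40}
    - {"offset": [-15, -48, 0], "spin": 0, "jaw": 40}
    - {"offset": [-40, -48, 0], "spin": 0, "jaw": 40}
    - {"offset": [-40, -48, 0], "spin": 0, "jaw": 40}
    - {"offset": [-40, -48, 0], "spin": 0, "jaw": 40}
    - {"offset": [-40, -48, 0], "spin": 0, "jaw": 40}
    - {"offset": [-40, -48, 0], "spin": 0, "jaw": 40}
    - {"offset": [-40, -48, 0], "spin": 0, "jaw": 40}
    - {"offset": [-40, -48, 0], "spin": 0, "jaw": 40}
    - {"offset": [-40, -48, 0], "spin": 0, "jaw": 40}
    - {"offset": [-40, -48, 0], "spin": 0, "jaw": 40}
    - {"offset": [0, 0, 0], "spin": 0, "jaw": 0}
    - {"offset": [0, 0, 0], "spin": 0, "jaw": 0}

```text
clock: 3.3
eef_pos: [463.2, 83.8, 432.3]
eef_rot: [3.142, -0.001, 3.139]
wrist_force: [-0.1, 0.4, -0.3]
finger_gap: 27.3
```

Run:
```python
from h import *
c=cam("wrist"); cv2.imwrite("pics/w1.png",c["color"]); W=world(c); z=W[...,2]
print((-c["R"].T@c["t"]).round())
reg=(W[...,0]>500)&(W[...,0]<725)&(W[...,1]>-300)&(W[...,1]<160)
m=reg&(z>63)&(z<200)
k,l,s,_=cv2.connectedComponentsWithStats(m.astype(np.uint8))
for i in range(1,k):
    if s[i,4]>150:
        q=W[l==i]; print(s[i],q.mean(0).round(),q.max(0).round(),[np.round(a,1) for a in cv2.minAreaRect(q[:,:2].astype(np.float32))])
```

```text
[385.  84. 514.]
[150 220  36  33 465] [ 576. -179.   66.] [ 607. -149.   69.] [array([ 576.6, -179.4]), array([61.4, 60. ]), np.float64(89.6)]
[220 232  31  32 728] [586. -57.  91.] [613. -37. 111.] [array([588.3, -58.2]), array([47.1, 38.4]), np.float64(51.0)]
[131 259  33  30 699] [ 644. -221.   75.] [ 674. -198.   80.] [array([ 647.9, -224.8]), array([51. , 52.3]), np.float64(35.8)]
[306 267  30  30 325] [661.  84.  73.] [691. 112.  79.] [array([663.5,  85.9]), array([25.5, 54.9]), np.float64(50.7)]
```

View pics/w1.png

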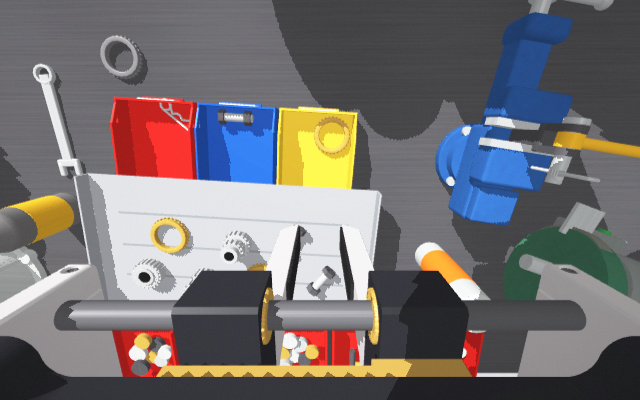

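The wrist view confirms the bolts, the cluster at (235,248) and ring_b at (170,235). Ring_a's way out is blocked: the gap between the cluster and the nearer bolt is too narrow. I'll slide that bolt aside on the board first.

>>> drive_tool:
  rows:
    - {"offset": [-41, -16, 20], "spin": 0, "jaw": 44}
    - {"offset": [-41, -16, 20], "spin": 0, "jaw": 44}
    - {"offset": [-41, -17, 20], "spin": 0, "jaw": 44}
    - {"offset": [0, 0, 42], "spin": 8, "jaw": 44}
    - {"offset": [0, 0, 42], "spin": 8, "jaw": 44}
    - {"offset": [0, 0, 42], "spin": 8, "jaw": 44}
    - {"offset": [0, 0, 30], "spin": 8, "jaw": 44}
    - {"offset": [0, 0, 0], "spin": 0, "jaw": 44}

```text
clock: 4.15
eef_pos: [584.3, 36.9, 213.3]
eef_rot: [-3.138, -0.005, 2.582]
wrist_force: [-0.5, -0.2, 1.5]
finger_gap: 44.4
```

>>> drive_tool:
  rows:
    - {"offset": [0, 0, 30], "spin": 0, "jaw": 44}
    - {"offset": [0, 0, 24], "spin": 0, "jaw": 44}
    - {"offset": [0, 0, 0], "spin": 0, "jaw": 20}
    - {"offset": [0, 0, 0], "spin": 0, "jaw": 20}
    - {"offset": [8, 9, 0], "spin": 0, "jaw": 20}
    - {"offset": [11, 13, 0], "spin": 0, "jaw": 20}
    - {"offset": [11, 13, 0], "spin": 0, "jaw": 20}
    - {"offset": [11, 13, 0], "spin": 0, "jaw": 20}
    - {"offset": [11, 13, 0], "spin": 0, "jaw": 20}
    - {"offset": [10, 12, 0], "spin": 0, "jaw": 20}
    - {"offset": [0, 0, 0], "spin": 0, "jaw": 28}
    - {"offset": [0, 0, 0], "spin": 0, "jaw": 28}

```text
clock: 5.35
eef_pos: [572.0, 130.4, 162.5]
eef_rot: [-3.141, -0.0, 2.583]
wrist_force: [-0.3, -0.1, -0.5]
finger_gap: 27.6
```

>>> drive_tool:
  rows:
    - {"offset": [0, 0, -36], "spin": 0, "jaw": 28}
    - {"offset": [0, 0, -36], "spin": 0, "jaw": 0}
    - {"offset": [-41, -20, 0], "spin": 0, "jaw": 0}
    - {"offset": [-41, -20, 0], "spin": 0, "jaw": 0}
    - {"offset": [-41, -20, 0], "spin": 0, "jaw": 0}
    - {"offset": [-41, -20, 0], "spin": 0, "jaw": 0}
    - {"offset": [0, 0, 0], "spin": 8.4, "jaw": 0}
    - {"offset": [0, 0, 0], "spin": 8.4, "jaw": 0}
    - {"offset": [0, 0, 0], "spin": 8.4, "jaw": 0}
    - {"offset": [0, 0, 0], "spin": 8.4, "jaw": 0}
    - {"offset": [0, 0, 0], "spin": 8.4, "jaw": 0}
    - {"offset": [0, 0, 20], "spin": 8.4, "jaw": 0}
    - {"offset": [0, 0, 0], "spin": 0, "jaw": 0}

```text
clock: 6.65
eef_pos: [667.9, -25.5, 212.2]
eef_rot: [-3.138, -0.001, 1.699]
wrist_force: [0.1, -0.3, 0.4]
finger_gap: -0.1
```

Run:
```python
from h import *
for n in ["top","scene"]:
    c=cam(n); W=world(c); z=W[...,2]; hsv=cv2.cvtColor(c["color"],cv2.COLOR_BGR2HSV)
    reg=(W[...,0]>500)&(W[...,0]<730)&(W[...,1]>-300)&(W[...,1]<165)
    m=reg&(z>64)&(z<90)
    k,l,s,_=cv2.connectedComponentsWithStats(m.astype(np.uint8))
    for i in range(1,k):
        if s[i,4]>40:
            q=W[l==i]; print(n,s[i],q.mean(0).round(),[np.round(a,1) for a in cv2.minAreaRect(q[:,:2].astype(np.float32))])
cv2.imwrite("pics/s2.png",c["color"])
print({k:np.round(v,3) for k,v in manip.read_state().items()})
```

```text
top [338 130  64   6 173] [ 723. -200.   77.] [array([ 722. , -198.1]), array([203.1,   9.4]), np.float64(87.6)]
top [275 144  16  17 100] [663.  84.  75.] [array([663.8,  85.2]), array([26.1, 57.2]), np.float64(51.3)]
top [341 147  15  11  50] [ 651. -123.   78.] [array([ 653.7, -123.4]), array([47.4, 23. ]), np.float64(72.3)]
top [371 147  17  17 202] [ 647. -226.   78.] [array([ 648.5, -226.3]), array([50.4, 51.1]), np.float64(57.2)]
top [356 167  20  21 139] [ 576. -182.   69.] [array([ 577.4, -181.7]), array([61.7, 63.1]), np.float64(67.4)]
top [262 170  16  18 106] [576. 123.  75.] [array([578. , 122.8]), array([27.1, 58.8]), np.float64(50.5)]
scene [362 233  17  22 163] [579. 124.  72.] [array([577.1, 124.3]), array([24.4, 58.5]), np.float64(51.9)]
scene [236 253  26  23 195] [ 580. -180.   66.] [array([ 579.4, -179.9]), array([59.5, 58.5]), np.float64(73.7)]
scene [288 258  18  13 120] [608. -67.  74.] [array([604.5, -68. ]), array([42.7, 22.3]), np.float64(63.2)]
scene [355 267  19  24 192] [667.  84.  72.] [array([665.9,  84.8]), array([24.5, 56.8]), np.float64(51.1)]
scene
[... 219 characters left out ...]
ne [264 287  22  17 123] [ 682. -125.   76.] [array([ 676.7, -125.3]), array([28.5, 47.4]), np.float64(6.1)]
scene [197 317  87  13 309] [ 724. -216.   75.] [array([ 724.3, -207.3]), array([185. ,   5.1]), np.float64(85.9)]
{'clock': np.float64(6.75), 'joints': array([-0.093,  0.641,  1.235, -0.   ,  1.267, -0.228]), 'qd': array([ 0.005, -0.015, -0.015,  0.001,  0.001, -0.005]), 'effort': array([-6.2000e-02, -6.8927e+01, -3.3283e+01,  6.3000e-02, -5.7000e-02,
        4.7000e-01]), 'eef_pos': array([668.559, -25.311, 214.591]), 'eef_rot': array([-3.141, -0.   ,  1.706]), 'wrist_force': array([-0.264,  0.23 ,  0.737]), 'moment': array([-0.065,  0.026,  0.011]), 'finger_gap': np.float64(0.455)}
```

View pics/s2.png

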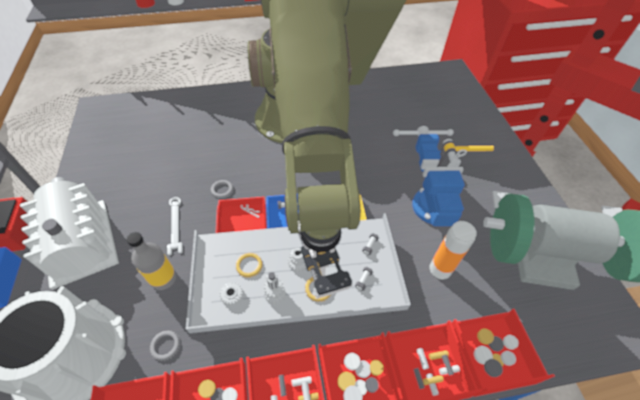

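Bolt_b is now at (577,124), clear of the way. Next I'll drag ring_a by its bore.

>>> drive_tool:
  rows:
    - {"offset": [0, 0, 30], "spin": 0, "jaw": 0}
    - {"offset": [0, 0, 27], "spin": 0, "jaw": 0}
    - {"offset": [0, 0, 0], "spin": 0, "jaw": 0}
    - {"offset": [12.2, -7.9, 0], "spin": 0, "jaw": 0}
    - {"offset": [12.2, -7.9, 0], "spin": 0, "jaw": 0}
    - {"offset": [12.2, -7.9, 0], "spin": 0, "jaw": 0}
    - {"offset": [5.6, -16, 0], "spin": 0, "jaw": 0}
    - {"offset": [5.6, -16, 0], "spin": 0, "jaw": 0}
    - {"offset": [5.6, -16, 0], "spin": 0, "jaw": 0}
    - {"offset": [11.7, -11.5, 0], "spin": 0, "jaw": 0}
    - {"offset": [11.7, -11.5, 0], "spin": 0, "jaw": 0}
    - {"offset": [11.7, -11.5, 0], "spin": 0, "jaw": 0}
    - {"offset": [11.7, -11.5, 0], "spin": 0, "jaw": 0}
    - {"offset": [11.7, -11.5, 0], "spin": 0, "jaw": 0}
    - {"offset": [11.7, -11.5, 0], "spin": 0, "jaw": 0}
    - {"offset": [0, 0, 0], "spin": 0, "jaw": 0}

```text
clock: 8.35
eef_pos: [512.7, 80.0, 159.5]
eef_rot: [3.14, -0.0, 1.706]
wrist_force: [0.3, 0.5, 1.0]
finger_gap: 0.5
```

```bash
cat > b.py <<'E'
from h import *
import sys
for n in sys.argv[1:]:
    c=cam(n); W=world(c); z=W[...,2]; hsv=cv2.cvtColor(c["color"],cv2.COLOR_BGR2HSV)
    reg=(W[...,0]>330)&(W[...,0]<730)&(W[...,1]>-290)&(W[...,1]<160)
    br=(hsv[...,1]>90)&(hsv[...,0]>12)&(hsv[...,0]<23)
    for nm,m in [("brass",reg&(z<75)&br),("steel",reg&(z>65)&(z<130)&~br&(W[...,0]<710)&(W[...,0]>460))]:
        k,l,s,_=cv2.connectedComponentsWithStats(m.astype(np.uint8))
        for i in range(1,k):
            if s[i,4]>30:
                q=W[l==i]; print(n,nm,s[i],q.mean(0).round(),[np.round(a,1) for a in cv2.minAreaRect(q[:,:2].astype(np.float32))])
    cv2.imwrite(f"pics/last_{n}.png",c["color"])
E
python3 b.py top scene
```

```text
top brass [356 167  19  19 113] [ 579. -180.   67.] [array([ 578.5, -180.3]), array([59.4, 59.1]), np.float64(49.2)]
top steel [340 142  16  16 150] [ 657. -125.   98.] [array([ 661.6, -125. ]), array([49.2, 39. ]), np.float64(81.0)]
top steel [275 144  16  16  98] [664.  83.  76.] [array([664.2,  83.7]), array([24.7, 55. ]), np.float64(50.9)]
top steel [371 147  18  17 204] [ 647. -226.   78.] [array([ 649.6, -226.2]), array([51.9, 52.8]), np.float64(61.9)]
top steel [321 165  16  16 171] [588. -62.  95.] [array([591. , -61.3]), array([46.7, 41.4]), np.float64(55.7)]
scene brass [335 222  22  20 112] [537.  63.  64.] [array([532.4,  65.1]), array([59.4, 39.1]), np.float64(32.4)]
scene brass [237 254  25  23 204] [ 583. -180.   65.] [array([ 581.9, -179.9]), array([57.9, 58.8]), np.float64(45.9)]
scene steel [343 215   7  15  60] [519.  72.  88.] [array([517.3,  71.2]), array([25. ,  7.9]), np.float64(26.0)]
scene steel [362 233  17  21 162] [579. 124.  72.] [array([576.9, 124.7]), array([24.1, 58.4]), np.float64(51.7)]
scene steel [288 248  20  23 328] [602. -63.  91.] [array([599.1, -62.9]), array([46.3, 37.5]), np.float64(83.3)]
scene steel [355 267  19  24 189] [668.  84.  73.] [array([666. ,  84.5]), array([24.8, 57.2]), np.float64(51.2)]
scene steel [264 279  22  25 358] [ 677. -126.   96.] [array([ 671.4, -125.5]), array([38.8, 47.4]), np.float64(11.7)]
scene steel [220 282  23  23 392] [ 652. -224.   75.] [array([ 650.4, -224.9]), array([51.2, 50.8]), np.float64(73.3)]
```

>>> drive_tool:
  rows:
    - {"offset": [2.5, -18, 0], "spin": 0, "jaw": 0}
    - {"offset": [2.5, -18, 0], "spin": 0, "jaw": 0}
    - {"offset": [2.5, -18, 0], "spin": 0, "jaw": 0}
    - {"offset": [2.5, -18, 0], "spin": 0, "jaw": 0}
    - {"offset": [0, 0, 0], "spin": 0, "jaw": 0}
    - {"offset": [0, 0, -40], "spin": 0, "jaw": 0}
    - {"offset": [0, 0, -40], "spin": 0, "jaw": 0}
    - {"offset": [-45, 0, -20], "spin": 0, "jaw": 0}
    - {"offset": [-45, 0, 0], "spin": 0, "jaw": 0}
    - {"offset": [-45, 0, 0], "spin": 0, "jaw": 0}

```text
clock: 9.45
eef_pos: [459.2, -56.2, 259.2]
eef_rot: [3.139, 0.001, 1.704]
wrist_force: [1.0, 0.5, 0.3]
finger_gap: 0.5
```

```bash
python3 b.py top scene | grep brass; python3 -c "
from h import *
print(manip.read_state()['eef_pos'])"
```

```text
top brass [356 167  19  19 116] [ 578. -179.   68.] [array([ 577.2, -179.5]), array([59.6, 58.9]), np.float64(44.7)]
scene brass [335 197  22  20 155] [420. 100.  15.] [array([417.6, 101.8]), array([60.4, 70.1]), np.float64(73.1)]
scene brass [237 254  25  23 206] [ 583. -180.   65.] [array([ 582.1, -179.6]), array([58.3, 57.9]), np.float64(78.8)]
[459.26621138 -58.58935478 258.40755761]
```

>>> drive_tool:
  rows:
    - {"offset": [-34, 26, 0], "spin": 0, "jaw": 0}
    - {"offset": [-34, 26, 0], "spin": 0, "jaw": 0}
    - {"offset": [-34, 26, 0], "spin": 0, "jaw": 0}
    - {"offset": [-34, 26, 0], "spin": 0, "jaw": 0}
    - {"offset": [0, 0, 5], "spin": -8, "jaw": 0}
    - {"offset": [0, 0, 5], "spin": -8, "jaw": 0}
    - {"offset": [0, 0, 5], "spin": -8, "jaw": 0}
    - {"offset": [0, 0, 5], "spin": -8, "jaw": 0}
    - {"offset": [0, 0, 5], "spin": -8, "jaw": 0}
    - {"offset": [0, 0, 5], "spin": -8, "jaw": 0}
    - {"offset": [0, 0, 5], "spin": -8, "jaw": 0}
    - {"offset": [0, 0, 5], "spin": -8, "jaw": 0}
    - {"offset": [0, 0, 5], "spin": -8, "jaw": 0}
    - {"offset": [0, 0, 0], "spin": 0, "jaw": 0}
    - {"offset": [0, 0, 0], "spin": 0, "jaw": 0}

```text
clock: 11.05
eef_pos: [579.4, -175.4, 212.9]
eef_rot: [-3.142, 0.0, 2.955]
wrist_force: [-0.1, 0.7, 0.2]
finger_gap: 0.5
```

>>> drive_tool:
  rows:
    - {"offset": [-0.8, -4.4, 25], "spin": 0, "jaw": 0}
    - {"offset": [0, 0, 29], "spin": 0, "jaw": 0}
    - {"offset": [0, 0, 0], "spin": 0, "jaw": 0}
    - {"offset": [16, 0.8, 0], "spin": 0, "jaw": 0}
    - {"offset": [16, 0.8, 0], "spin": 0, "jaw": 0}
    - {"offset": [16, 0.8, 0], "spin": 0, "jaw": 0}
    - {"offset": [16, 0.8, 0], "spin": 0, "jaw": 0}
    - {"offset": [3.7, 20, 0], "spin": 0, "jaw": 0}
    - {"offset": [3.7, 20, 0], "spin": 0, "jaw": 0}
    - {"offset": [3.7, 20, 0], "spin": 0, "jaw": 0}
    - {"offset": [3.7, 20, 0], "spin": 0, "jaw": 0}
    - {"offset": [3.7, 20, 0], "spin": 0, "jaw": 0}
    - {"offset": [3.7, 20, 0], "spin": 0, "jaw": 0}
    - {"offset": [3.7, 20, 0], "spin": 0, "jaw": 0}
    - {"offset": [3.7, 20, 0], "spin": 0, "jaw": 0}
    - {"offset": [3.7, 20, 0], "spin": 0, "jaw": 0}
    - {"offset": [3.7, 20, 0], "spin": 0, "jaw": 0}
    - {"offset": [3.7, 20, 0], "spin": 0, "jaw": 0}
    - {"offset": [3.7, 20, 0], "spin": 0, "jaw": 0}

```text
clock: 12.95
eef_pos: [517.2, 80.0, 160.6]
eef_rot: [3.141, 0.002, 2.957]
wrist_force: [0.0, -1.0, 0.4]
finger_gap: 0.5
```

```bash
python3 b.py scene; python3 -c "
from h import *
print(manip.read_state()['eef_pos'])"
```

```text
scene brass [330 218  23  22 129] [526.  56.  64.] [array([520.6,  58.3]), array([59. , 47.9]), np.float64(18.4)]
scene steel [343 216  12  16 141] [527.  78.  99.] [array([514. ,  72.8]), array([44.7, 21.1]), np.float64(21.7)]
scene steel [362 233  17  22 159] [579. 124.  72.] [array([576.9, 124.4]), array([24.3, 59.2]), np.float64(51.9)]
scene steel [288 248  20  23 328] [602. -63.  91.] [array([599.5, -63.5]), array([46. , 36.2]), np.float64(80.0)]
scene steel [355 267  19  23 188] [667.  84.  72.] [array([666.1,  84.5]), array([24.5, 57.2]), np.float64(50.9)]
scene steel [264 279  22  25 358] [ 677. -126.   96.] [array([ 671.8, -125.7]), array([38.5, 47.3]), np.float64(7.5)]
scene steel [220 282  23  23 396] [ 652. -224.   75.] [array([ 650. , -224.8]), array([50.6, 51. ]), np.float64(86.7)]
[517.06502124  82.22972159 160.54098403]
```

View pics/last_scene.png

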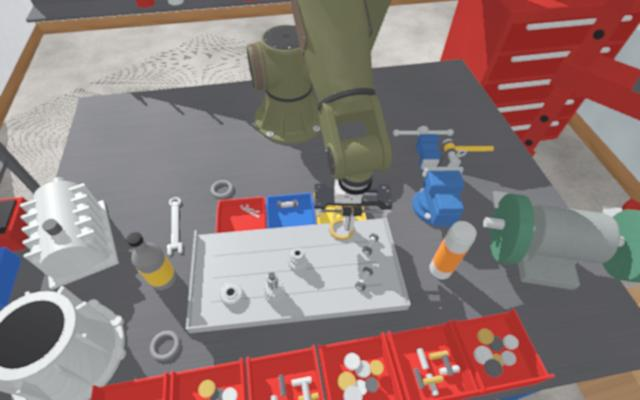

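The ring is on the finger at the lip, around (342,230), and everything else stands as before.

>>> drive_tool:
  rows:
    - {"offset": [18.7, -2.5, 0], "spin": 0, "jaw": 0}
    - {"offset": [18.7, -2.5, 0], "spin": 0, "jaw": 0}
    - {"offset": [18.7, -2.5, 0], "spin": 0, "jaw": 0}
    - {"offset": [18.7, -2.5, 0], "spin": 0, "jaw": 0}
    - {"offset": [0, 0, 0], "spin": 0, "jaw": 0}
    - {"offset": [0, 0, -30], "spin": 0, "jaw": 0}
    - {"offset": [0, 0, -30], "spin": 0, "jaw": 0}
    - {"offset": [-31.5, 16, 0], "spin": 0, "jaw": 44}
    - {"offset": [-31.5, 16, 0], "spin": 0, "jaw": 44}
    - {"offset": [-31.5, 16, 0], "spin": 0, "jaw": 44}
    - {"offset": [-31.5, 16, 0], "spin": 0, "jaw": 44}
    - {"offset": [0, 0, 0], "spin": 7.1, "jaw": 44}
    - {"offset": [0, 0, 0], "spin": 7.1, "jaw": 44}
    - {"offset": [0, 0, 0], "spin": 7.1, "jaw": 44}
    - {"offset": [0, 0, 0], "spin": 7.1, "jaw": 44}
    - {"offset": [0, 0, 0], "spin": 0, "jaw": 44}

```text
clock: 14.6
eef_pos: [577.5, 122.8, 219.5]
eef_rot: [3.141, 0.001, 2.46]
wrist_force: [-0.4, -0.2, -0.8]
finger_gap: 43.6
```

```bash
python3 b.py scene top |grep brass; python3 -c "
from h import *
a=cv2.imread('pics/last_scene.png')[150:320,180:420]; cv2.imwrite('pics/c5.png',cv2.resize(a,None,fx=3,fy=3,interpolation=cv2.INTER_CUBIC))
s=manip.read_state();print(s['eef_pos'],s['eef_rot'])"
```

```text
scene brass [334 206  22  16 161] [458.  89.  36.] [array([454.2,  88.3]), array([55.4, 97.6]), np.float64(74.5)]
[577.16370695 122.82096986 219.25210655] [3.14096255e+00 6.07270894e-04 2.46644466e+00]
```

View pics/c5.png

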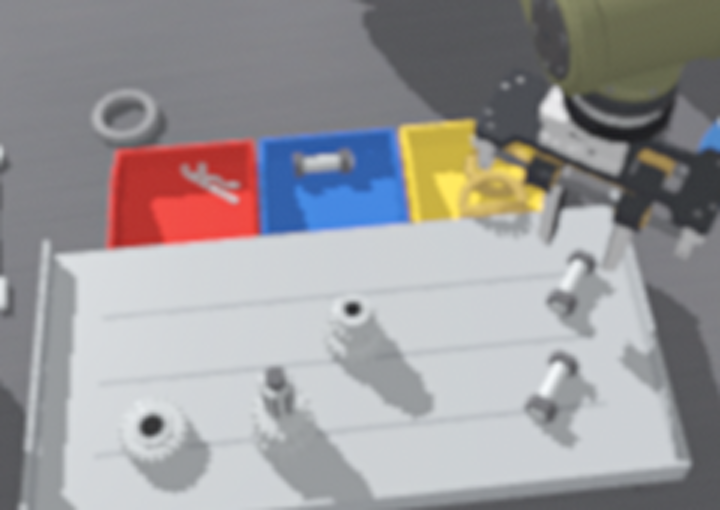

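Ring_b looks tilted, with its rear edge leaning on the lip. I'll measure it.

Run:
```python
from h import *
for n in ["scene","wrist"]:
    c=cam(n); W=world(c); hsv=cv2.cvtColor(c["color"],cv2.COLOR_BGR2HSV)
    br=(hsv[...,1]>90)&(hsv[...,0]>12)&(hsv[...,0]<23)&(W[...,0]>360)&(W[...,0]<540)&(W[...,1]>10)&(W[...,1]<160)&(W[...,2]<100)
    q=W[br]; 
    for a in range(380,530,12):
        s=q[(q[:,0]>=a)&(q[:,0]<a+12)]
        if len(s): print(n,a,len(s),"y",s[:,1].min().round(),s[:,1].max().round(),"z",s[:,2].min().round(),s[:,2].max().round())
cv2.imwrite("pics/w6.png",c["color"])
```

```text
scene 380 6 y 16.0 125.0 z 5.0 13.0
scene 392 17 y 76.0 127.0 z 1.0 16.0
scene 404 10 y 15.0 130.0 z 0.0 14.0
scene 416 5 y 74.0 89.0 z 24.0 28.0
scene 428 62 y 13.0 123.0 z 2.0 27.0
scene 440 25 y 61.0 120.0 z 7.0 25.0
scene 452 7 y 12.0 138.0 z 7.0 24.0
scene 476 5 y 52.0 57.0 z 50.0 59.0
scene 488 54 y 53.0 106.0 z 57.0 72.0
scene 500 1 y 88.0 88.0 z 70.0 70.0
wrist 380 999 y 18.0 145.0 z -1.0 42.0
wrist 392 645 y 18.0 145.0 z -1.0 49.0
wrist 404 547 y 17.0 144.0 z -1.0 49.0
wrist 416 682 y 16.0 143.0 z -1.0 49.0
wrist 428 1255 y 15.0 142.0 z -2.0 51.0
wrist 440 725 y 14.0 142.0 z -1.0 50.0
wrist 452 621 y 14.0 141.0 z -2.0 48.0
wrist 464 947 y 13.0 140.0 z -2.0 49.0
wrist 476 620 y 12.0 139.0 z -1.0 71.0
wrist 488 726 y 54.0 138.0 z -0.0 74.0
```

View pics/w6.png

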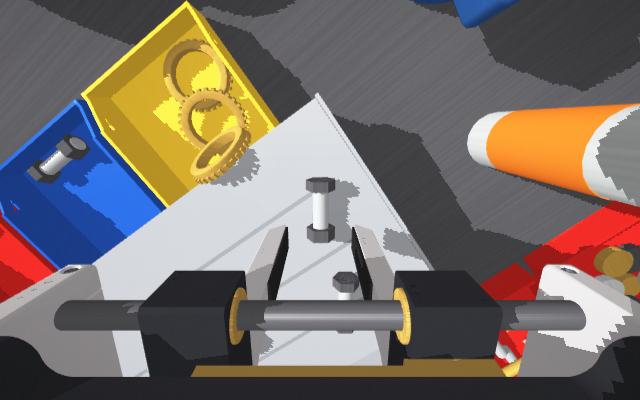

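Ring_a lies flat, as does the fixed ring. Ring_b is leaning with its rear edge on the lip, at x≈490–500, y≈80. I'll push it the rest of the way.

>>> drive_tool:
  rows:
    - {"offset": [5.7, -32, 0], "spin": 0, "jaw": 0}
    - {"offset": [5.7, -32, 0], "spin": 0, "jaw": 0}
    - {"offset": [0, 0, 20], "spin": 0, "jaw": 0}
    - {"offset": [0, 0, 20], "spin": 0, "jaw": 0}
    - {"offset": [0, 0, 20], "spin": 0, "jaw": 0}
    - {"offset": [10.1, -8.1, 0], "spin": 0, "jaw": 0}
    - {"offset": [10.1, -8.1, 0], "spin": 0, "jaw": 0}
    - {"offset": [10.1, -8.1, 0], "spin": 0, "jaw": 0}
    - {"offset": [10.1, -8.1, 0], "spin": 0, "jaw": 0}
    - {"offset": [10.1, -8.1, 0], "spin": 0, "jaw": 0}
    - {"offset": [0, 0, 0], "spin": 0, "jaw": 0}
    - {"offset": [0, 0, -30], "spin": 0, "jaw": 0}
    - {"offset": [0, 0, -30], "spin": 0, "jaw": 0}
    - {"offset": [-31, 33, 0], "spin": 0, "jaw": 44}
    - {"offset": [-31, 33, 0], "spin": 0, "jaw": 44}
    - {"offset": [0, 39, 0], "spin": 0, "jaw": 44}
    - {"offset": [0, 0, 0], "spin": 0, "jaw": 44}

```text
clock: 16.5
eef_pos: [579.4, 125.3, 218.1]
eef_rot: [3.141, 0.0, 2.466]
wrist_force: [-0.5, -0.9, 0.0]
finger_gap: 29.0
```

Run:
```python
from h import *
for n in ["scene","wrist"]:
    c=cam(n); W=world(c); hsv=cv2.cvtColor(c["color"],cv2.COLOR_BGR2HSV)
    br=(hsv[...,1]>90)&(hsv[...,0]>12)&(hsv[...,0]<23)&(W[...,0]>360)&(W[...,0]<540)&(W[...,1]>25)&(W[...,1]<130)&(W[...,2]<100)
    q=W[br]; 
    for a in range(380,530,12):
        s=q[(q[:,0]>=a)&(q[:,0]<a+12)]
        if len(s): print(n,a,len(s),"y",s[:,1].min().round(),s[:,1].max().round(),"z",s[:,2].min().round(),s[:,2].max().round())
cv2.imwrite("pics/w7.png",c["color"])
s=manip.read_state();print(s['eef_pos'],s['eef_rot'])
```

```text
scene 380 1 y 86.0 86.0 z 12.0 12.0
scene 392 9 y 78.0 129.0 z 7.0 13.0
scene 404 8 y 75.0 127.0 z -0.0 38.0
scene 416 28 y 66.0 128.0 z 12.0 39.0
scene 428 90 y 63.0 119.0 z 1.0 38.0
scene 440 33 y 60.0 122.0 z 2.0 38.0
scene 452 38 y 59.0 116.0 z -1.0 36.0
scene 464 36 y 66.0 115.0 z 17.0 32.0
wrist 380 607 y 50.0 130.0 z 1.0 16.0
wrist 392 191 y 56.0 130.0 z 1.0 16.0
wrist 404 309 y 69.0 130.0 z 1.0 43.0
wrist 416 849 y 44.0 130.0 z 2.0 41.0
wrist 428 1132 y 43.0 129.0 z 2.0 40.0
wrist 440 464 y 45.0 123.0 z 1.0 37.0
wrist 452 562 y 46.0 122.0 z 2.0 35.0
wrist 464 657 y 51.0 119.0 z 2.0 32.0
wrist 476 287 y 27.0 110.0 z 1.0 17.0
wrist 488 7 y 87.0 120.0 z 2.0 4.0
[577.26359559 123.51330924 218.09719162] [-3.14096099e+00 -4.72843662e-04  2.46522573e+00]
```

View pics/w7.png

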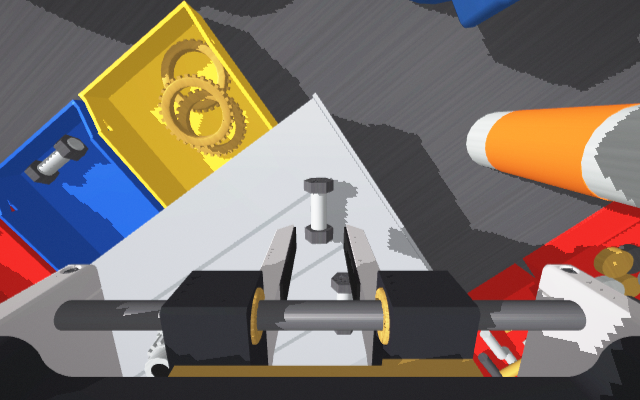

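Both rings are inside the yellow bin, stacked, with the top at z≈40, below the 50 mm rim. Next, bolt_b.

>>> drive_tool:
  rows:
    - {"offset": [0, 0, 29], "spin": 0, "jaw": 44}
    - {"offset": [0, 0, 29], "spin": 0, "jaw": 44}
    - {"offset": [0, 0, 0], "spin": 0, "jaw": 20}
    - {"offset": [0, 0, 0], "spin": 0, "jaw": 20}
    - {"offset": [0.6, -17, 0], "spin": 0, "jaw": 20}
    - {"offset": [0.6, -17, 0], "spin": 0, "jaw": 20}
    - {"offset": [0.6, -17, 0], "spin": 0, "jaw": 20}
    - {"offset": [0.6, -17, 0], "spin": 0, "jaw": 20}
    - {"offset": [0.6, -17, 0], "spin": 0, "jaw": 20}
    - {"offset": [-12, -15, 0], "spin": 0, "jaw": 20}
    - {"offset": [-12, -15, 0], "spin": 0, "jaw": 20}
    - {"offset": [-12, -15, 0], "spin": 0, "jaw": 20}
    - {"offset": [-12, -15, 0], "spin": 0, "jaw": 20}
    - {"offset": [-12, -15, 0], "spin": 0, "jaw": 20}
    - {"offset": [-12, -15, 0], "spin": 0, "jaw": 20}
    - {"offset": [14.4, -11.5, 0], "spin": 0, "jaw": 22}
    - {"offset": [14.4, -11.5, 0], "spin": 0, "jaw": 22}
    - {"offset": [14.4, -11.5, 0], "spin": 0, "jaw": 22}
    - {"offset": [14.4, -11.5, 0], "spin": 0, "jaw": 22}
    - {"offset": [14.4, -11.5, 0], "spin": 0, "jaw": 22}

```text
clock: 18.6
eef_pos: [428.6, -56.2, 162.6]
eef_rot: [3.14, 0.003, 2.464]
wrist_force: [0.1, -0.8, -0.4]
finger_gap: 21.6
```

Run:
```python
from h import *
s=manip.read_state();print(s['eef_pos'],s['eef_rot'],s['wrist_force'],s['finger_gap'])
c=cam("scene"); cv2.imwrite("pics/s8.png",cv2.resize(c["color"][150:320,180:420],None,fx=3,fy=3,interpolation=cv2.INTER_CUBIC))
```

```text
[428.61992416 -56.21556051 162.55900319] [3.14017528e+00 2.90430188e-03 2.46359375e+00] [ 0.14445083 -0.83833884 -0.43895836] 21.625552974347954
```

View pics/s8.png

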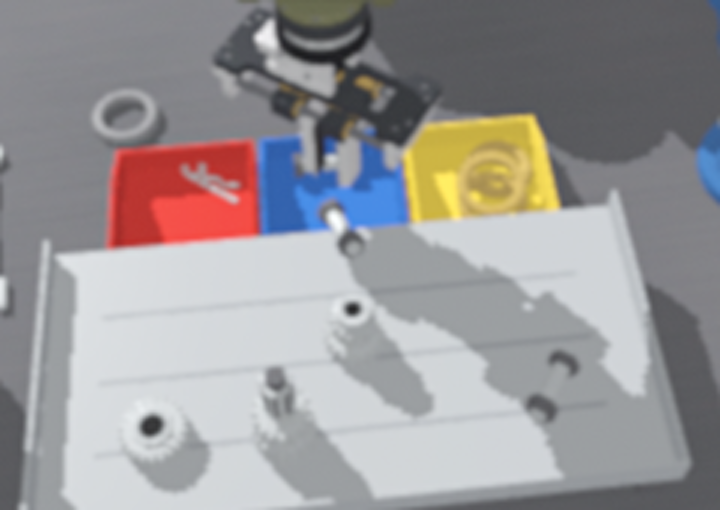

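Bolt_b leans on the lip, with its end at about (350,240) in the crop. I'll go round behind it and push.

>>> drive_tool:
  rows:
    - {"offset": [0, 0, -30], "spin": 0, "jaw": 40}
    - {"offset": [0, 0, -30], "spin": 0, "jaw": 40}
    - {"offset": [0, 0, 0], "spin": -8.5, "jaw": 0}
    - {"offset": [0, 0, 0], "spin": -8.5, "jaw": 0}
    - {"offset": [0, 0, 0], "spin": -8.5, "jaw": 0}
    - {"offset": [0, 0, 0], "spin": -8.5, "jaw": 0}
    - {"offset": [-40, 0, 0], "spin": 0, "jaw": 0}
    - {"offset": [-40, 0, 0], "spin": 0, "jaw": 0}
    - {"offset": [-30, 0, 0], "spin": 0, "jaw": 0}
    - {"offset": [0, 0, 0], "spin": 0, "jaw": 0}

```text
clock: 19.65
eef_pos: [541.1, -65.6, 221.9]
eef_rot: [-3.141, 0.003, 3.057]
wrist_force: [-0.2, 0.5, -0.2]
finger_gap: 0.3
```

Run:
```python
from h import *
s=manip.read_state();print(s['eef_pos'],s['eef_rot'],s['finger_gap'])
for n in ["scene","wrist"]:
    c=cam(n); W=world(c); hsv=cv2.cvtColor(c["color"],cv2.COLOR_BGR2HSV)
    m=(W[...,2]>61)&(W[...,2]<95)&(W[...,0]>440)&(W[...,0]<522)&(W[...,1]>-130)&(W[...,1]<20)
    q=W[m]; print(n,len(q),q.mean(0).round(),q.min(0).round(),q.max(0).round())
```

```text
[541.11256389 -65.60139278 221.93210316] [-3.14130672e+00  2.77839422e-03  3.05720585e+00] 0.2564666503205657
scene 36 [509. -48.  70.] [483. -61.  62.] [519. -38.  80.]
wrist 1427 [486. -57.  70.] [457. -74.  61.] [514. -38.  81.]
```

>>> drive_tool:
  rows:
    - {"offset": [1, 18, 15], "spin": 0, "jaw": 0}
    - {"offset": [0, 0, 23], "spin": 0, "jaw": 0}
    - {"offset": [0, 0, 23], "spin": 0, "jaw": 0}
    - {"offset": [18, -1.5, 0], "spin": 0, "jaw": 0}
    - {"offset": [18, -1.5, 0], "spin": 0, "jaw": 0}
    - {"offset": [18, -1.5, 0], "spin": 0, "jaw": 0}
    - {"offset": [18, -1.5, 0], "spin": 0, "jaw": 0}
    - {"offset": [18, -1.5, 0], "spin": 0, "jaw": 0}
    - {"offset": [0, 0, 0], "spin": 0, "jaw": 0}
    - {"offset": [0, 0, -30], "spin": 0, "jaw": 0}
    - {"offset": [0, 0, -30], "spin": 0, "jaw": 44}
    - {"offset": [-42, 30, 0], "spin": 0, "jaw": 44}
    - {"offset": [-42, 30, 0], "spin": 0, "jaw": 44}
    - {"offset": [-42, 30, 0], "spin": 0, "jaw": 44}
    - {"offset": [-42, 30, 0], "spin": 0, "jaw": 44}
    - {"offset": [-42, 30, 0], "spin": 0, "jaw": 44}
    - {"offset": [0, 0, 0], "spin": 8.5, "jaw": 44}
    - {"offset": [0, 0, 0], "spin": 8.5, "jaw": 44}
    - {"offset": [0, 0, 0], "spin": 8.5, "jaw": 44}
    - {"offset": [0, 0, 0], "spin": 8.5, "jaw": 44}

```text
clock: 21.75
eef_pos: [663.9, 80.7, 220.2]
eef_rot: [3.141, 0.001, 2.458]
wrist_force: [-0.0, -0.2, -0.0]
finger_gap: 44.0
```

```bash
python3 b.py scene
python3 - <<'E'
from h import *
s=manip.read_state();print(s['eef_pos'],s['eef_rot'],s['finger_gap'])
c=cv2.imread("pics/last_scene.png")
cv2.imwrite("pics/s9.png",cv2.resize(c[150:320,180:420],None,fx=3,fy=3,interpolation=cv2.INTER_CUBIC))
E
```

```text
scene brass [334 196  13  19  91] [415.  84.  27.] [array([413.6,  87.9]), array([30. , 89.7]), np.float64(65.3)]
scene steel [288 248  20  23 330] [602. -62.  91.] [array([599.1, -63.2]), array([46. , 36.6]), np.float64(74.7)]
scene steel [355 267  23  23 194] [668.  84.  74.] [array([666.,  85.]), array([42.3, 57. ]), np.float64(75.4)]
scene steel [264 279  22  25 356] [ 677. -126.   96.] [array([ 671.6, -125.8]), array([38.4, 47.3]), np.float64(6.8)]
scene steel [220 282  23  23 396] [ 652. -224.   75.] [array([ 650.6, -224.8]), array([51.2, 50.6]), np.float64(0.5)]
[663.86482139  80.6506668  220.31754877] [3.14098284e+00 5.89935468e-04 2.44782400e+00] 43.86604937658219
```

View pics/s9.png

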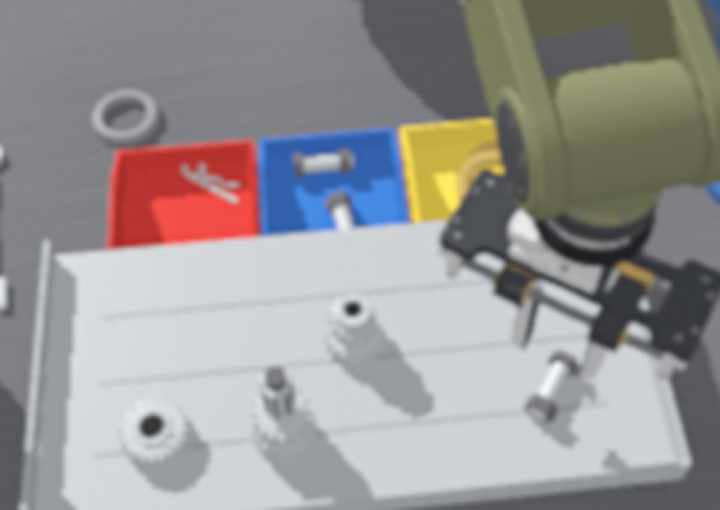

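Bolt_b is on the blue bin's floor at about (340,212). For bolt_a I'll turn it parallel to the lip before it goes over, so it cannot lean.

>>> drive_tool:
  rows:
    - {"offset": [1.8, 3.7, 29], "spin": 0, "jaw": 44}
    - {"offset": [0, 0, 30], "spin": 0, "jaw": 44}
    - {"offset": [0, 0, 0], "spin": 0, "jaw": 19}
    - {"offset": [0, 0, 0], "spin": 0, "jaw": 19}
    - {"offset": [10.7, -13.6, 0], "spin": 0, "jaw": 19}
    - {"offset": [10.7, -13.6, 0], "spin": 0, "jaw": 19}
    - {"offset": [10.7, -13.6, 0], "spin": 0, "jaw": 19}
    - {"offset": [10.7, -13.6, 0], "spin": 0, "jaw": 19}
    - {"offset": [10.7, -13.6, 0], "spin": 0, "jaw": 19}
    - {"offset": [10.7, -13.6, 0], "spin": 0, "jaw": 19}
    - {"offset": [10.7, -13.6, 0], "spin": 0, "jaw": 19}
    - {"offset": [10.7, -13.6, 0], "spin": 0, "jaw": 19}
    - {"offset": [0, 0, 0], "spin": 8.4, "jaw": 19}
    - {"offset": [0, 0, 0], "spin": 8.4, "jaw": 19}
    - {"offset": [0, 0, 0], "spin": 8.4, "jaw": 19}
    - {"offset": [0, 0, 0], "spin": 8.4, "jaw": 19}
    - {"offset": [0, 0, 0], "spin": 8.4, "jaw": 19}
    - {"offset": [0, 0, 0], "spin": 8.4, "jaw": 19}

```text
clock: 23.6
eef_pos: [530.6, 53.5, 163.1]
eef_rot: [3.138, -0.0, 1.579]
wrist_force: [0.2, 0.2, 0.6]
finger_gap: 18.7
```

Run:
```python
from h import *
s=manip.read_state();print(s['eef_pos'],s['eef_rot'],s['finger_gap'],s['wrist_force'])
c=cam("scene"); W=world(c); z=W[...,2]
m=(z>63)&(z<76)&(W[...,0]>480)&(W[...,0]<600)&(W[...,1]>0)&(W[...,1]<120)
q=W[m]; print(len(q),q.mean(0).round(),q.min(0).round(),q.max(0).round(),cv2.minAreaRect(q[:,:2].astype(np.float32)))
```

```text
[530.5946075   53.48629308 163.12414809] [ 3.13774096e+00 -8.88940960e-05  1.57903364e+00] 18.660420687021187 [0.17621049 0.16552178 0.63298952]
49 [543.  30.  71.] [517.  20.  64.] [552.  44.  76.] ((533.8020629882812, 30.251617431640625), (20.386558532714844, 37.57600021362305), 78.42395782470703)
```

>>> drive_tool:
  rows:
    - {"offset": [-17, 0, 0], "spin": 0, "jaw": 19}
    - {"offset": [-17, 0, 0], "spin": 0, "jaw": 19}
    - {"offset": [-17, 0, 0], "spin": 0, "jaw": 19}
    - {"offset": [-17, 0, 0], "spin": 0, "jaw": 19}
    - {"offset": [-17, 0, 0], "spin": 0, "jaw": 19}
    - {"offset": [-17, 0, 0], "spin": 0, "jaw": 19}
    - {"offset": [0, -18, 0], "spin": 0, "jaw": 22}
    - {"offset": [0, -18, 0], "spin": 0, "jaw": 22}
    - {"offset": [0, -18, 0], "spin": 0, "jaw": 22}
    - {"offset": [0, -18, 0], "spin": 0, "jaw": 22}
    - {"offset": [0, -18, 0], "spin": 0, "jaw": 30}
    - {"offset": [0, 0, 0], "spin": 0, "jaw": 40}
    - {"offset": [0, 0, -30], "spin": 0, "jaw": 40}
    - {"offset": [0, 0, -40], "spin": 0, "jaw": 40}
    - {"offset": [0, 0, -50], "spin": 0, "jaw": 40}
    - {"offset": [0, 0, -50], "spin": 0, "jaw": 40}
    - {"offset": [0, 0, -50], "spin": 0, "jaw": 40}
    - {"offset": [45, 0, 0], "spin": 0, "jaw": 40}
    - {"offset": [45, 0, 0], "spin": 0, "jaw": 40}
    - {"offset": [45, 0, 0], "spin": 0, "jaw": 40}

```text
clock: 25.65
eef_pos: [439.4, 86.8, 382.5]
eef_rot: [3.138, -0.0, 1.586]
wrist_force: [0.3, -0.7, -0.7]
finger_gap: 40.0
```

Run:
```python
from h import *
s=manip.read_state();print(s['clock'],s['eef_pos'],s['eef_rot'],s['finger_gap'],s['wrist_force'])
out=[]
for n in ["scene","top","wrist"]:
    c=cam(n); W=world(c); z=W[...,2]
    np.savez(n+"1.npz",W=W,col=c["color"])
    m=(z>61)&(z<130)&(W[...,0]>440)&(W[...,0]<560)&(W[...,1]>-280)&(W[...,1]<150)
    print(n,m.sum(), W[m].mean(0).round() if m.any() else "")
    for t in ["clip_loop","clip"]:
        for r in finder.find_in(n,t)[:3]:
            u,v=map(int,r["uv"]); print(n,t,round(r["p"],2),u,v,W[v,u].round())
    m=(z>207)&(z<250)&(W[...,0]>380)&(W[...,0]<520)&(W[...,1]>280)&(W[...,1]<460)
    q=W[m]; print("high",len(q),q.min(0).round() if len(q) else "",q.max(0).round() if len(q) else "")
    out.append(c["color"])
a=cv2.resize(out[0][130:240,380:520],None,fx=3.5,fy=3.5,interpolation=cv2.INTER_CUBIC)
b=out[2]
b=cv2.resize(b,(560,350)); a=cv2.resize(a,(315,248))
t=cv2.resize(out[1][190:280,160:300],(385,248),interpolation=cv2.INTER_CUBIC)
C=np.zeros((598,700,3),np.uint8); C[:350,:560]=b; C[350:,:315]=a; C[350:,315:]=t
cv2.imwrite("pics/m11.png",C)
```

```text
25.65 [439.38658791  86.83437952 382.53882657] [ 3.13839375e+00 -3.20035238e-04  1.58560343e+00] 39.99486790903044 [ 0.33646064 -0.6731718  -0.74809197]
scene 0 
scene clip 0.38 459 155 [447. 368. 208.]
high 45 [396. 359. 207.] [449. 383. 228.]
top 419 [ 519. -121.   63.]
top clip_loop 0.59 340 164 [ 622. -101.   61.]
high 85 [383. 351. 207.] [449. 445. 232.]
wrist 0 
wrist clip_loop 0.72 336 169 [465.  91.  28.]
high 0
```

View pics/m11.png

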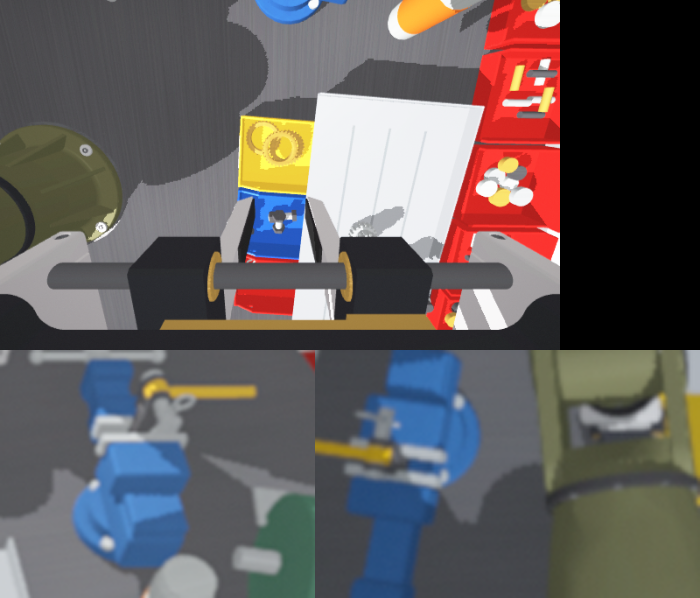

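Both bolts lie in the blue bin (wrist part of the mosaic, around (282,218)) and the board is clear of scrap. Now the clip: I'll take a close wrist view.

>>> drive_tool:
  rows:
    - {"offset": [45, 0, 0], "spin": 0, "jaw": 40}
    - {"offset": [45, 0, 0], "spin": 0, "jaw": 40}
    - {"offset": [45, 0, 0], "spin": 0, "jaw": 40}
    - {"offset": [40, 5, 0], "spin": 0, "jaw": 40}
    - {"offset": [0, 0, 0], "spin": 0, "jaw": 40}
    - {"offset": [0, 0, 0], "spin": 0, "jaw": 40}

```text
clock: 26.7
eef_pos: [442.1, 260.2, 380.3]
eef_rot: [-3.141, 0.0, 1.585]
wrist_force: [-0.1, -0.3, 0.4]
finger_gap: 39.8
```

Run:
```python
from h import *
s=manip.read_state();print(s['clock'],s['eef_pos'],s['eef_rot'])
c=cam("wrist"); W=world(c); z=W[...,2]; print((-c["R"].T@c["t"]).round())
np.savez("w12.npz",W=W,col=c["color"])
for t in ["clip_loop","clip","vice"]:
    for r in finder.find_in("wrist",t)[:3]:
        u,v=map(int,r["uv"]); print(t,round(r["p"],2),u,v,W[v,u].round())
# blue bin heights
m=(z>212)&(z<250)&(W[...,0]>380)&(W[...,0]<520)&(W[...,1]>300)
k,l,st,_=cv2.connectedComponentsWithStats(m.astype(np.uint8))
for i in range(1,k):
    if st[i,4]>10:
        q=W[l==i]; print("hi",st[i],q.mean(0).round(),q.min(0).round(),q.max(0).round(),[np.round(a,1) for a in cv2.minAreaRect(q[:,:2].astype(np.float32))])
m=(z>200)&(z<212)&(W[...,0]>360)&(W[...,0]<520)&(W[...,1]>300)
k,l,st,_=cv2.connectedComponentsWithStats(m.astype(np.uint8))
for i in range(1,k):
    if st[i,4]>30:
        q=W[l==i]; print("mid",st[i],q.mean(0).round(),q.min(0).round(),q.max(0).round(),[np.round(a,1) for a in cv2.minAreaRect(q[:,:2].astype(np.float32))])
cv2.imwrite("pics/w12.png",cv2.resize(c["color"][:260,120:520],None,fx=2,fy=2,interpolation=cv2.INTER_CUBIC))
```

```text
26.7 [442.0926905  260.15243511 380.33694867] [-3.14099403e+00  4.85323333e-04  1.58455342e+00]
[441. 338. 462.]
clip_loop 0.53 323 81 [443. 369. 226.]
clip 0.68 326 82 [445. 368. 227.]
hi [321  63  10  31 151] [445. 371. 225.] [441. 361. 213.] [448. 383. 230.] [array([444.7, 372. ]), array([22. ,  3.9]), np.float64(81.1)]
mid [ 252    0   86  108 2228] [412. 372. 204.] [381. 350. 200.] [456. 433. 212.] [array([423.1, 391.1]), array([82. , 73.7]), np.float64(81.0)]
```

View pics/w12.png

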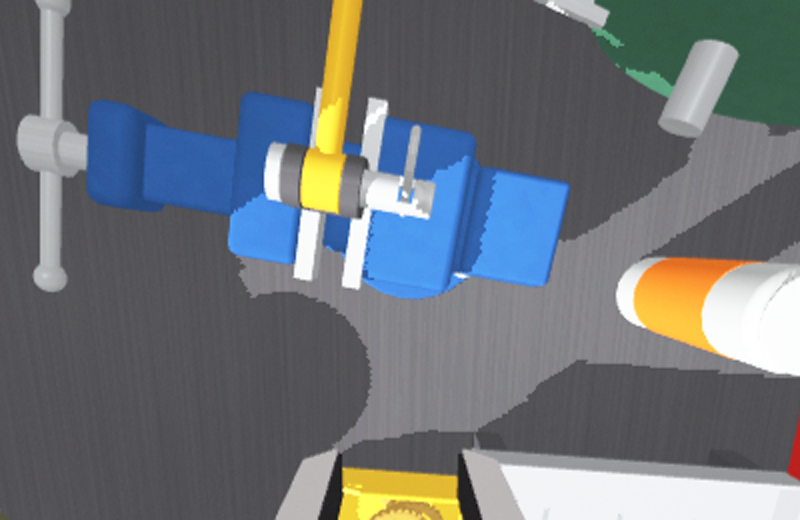

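The wrist close-up shows the clip's loop upright over the pin at crop (410,160), which is world (444.7, 372). Its top is at z≈231 and it is aligned 81° to x. That fits the given sizes (22 × 4 mm, top at 233).

>>> drive_tool:
  rows:
    - {"offset": [0, 0, 0], "spin": 5, "jaw": 20}
    - {"offset": [0, 0, 0], "spin": 5, "jaw": 20}
    - {"offset": [37, -5.1, 0], "spin": 0, "jaw": 20}
    - {"offset": [37, -5.1, 0], "spin": 0, "jaw": 20}
    - {"offset": [37, -5.1, 0], "spin": 0, "jaw": 20}
    - {"offset": [0, 0, 0], "spin": 0, "jaw": 20}
    - {"offset": [0, 0, 0], "spin": 0, "jaw": 20}

```text
clock: 27.6
eef_pos: [444.8, 371.9, 380.4]
eef_rot: [-3.141, 0.0, 1.409]
wrist_force: [-0.6, -0.0, -0.3]
finger_gap: 20.0
```

>>> drive_tool:
  rows:
    - {"offset": [0, 0, 20], "spin": 0, "jaw": 20}
    - {"offset": [0, 0, 20], "spin": 0, "jaw": 20}
    - {"offset": [0, 0, 20], "spin": 0, "jaw": 20}
    - {"offset": [0, 0, 12], "spin": 0, "jaw": 20}
    - {"offset": [0, 0, 0], "spin": 0, "jaw": 20}
    - {"offset": [0, 0, 0], "spin": 0, "jaw": 0}
    - {"offset": [0, 0, 0], "spin": 0, "jaw": 0}
    - {"offset": [0, 0, 0], "spin": 0, "jaw": 0}
    - {"offset": [0, 0, 0], "spin": 0, "jaw": 0}
  force: 25

```text
clock: 28.5
eef_pos: [444.7, 372.5, 309.4]
eef_rot: [3.141, -0.001, 1.409]
wrist_force: [-0.8, -0.6, 4.0]
finger_gap: 3.3
```

>>> drive_tool:
  rows:
    - {"offset": [0, 0, -6], "spin": 0, "jaw": 0}
    - {"offset": [0, 0, -8], "spin": 0, "jaw": 0}
    - {"offset": [0, 0, -8], "spin": 0, "jaw": 0}
    - {"offset": [0, 0, -8], "spin": 0, "jaw": 0}
    - {"offset": [0, 0, -10], "spin": 0, "jaw": 0}
    - {"offset": [0, 0, -15], "spin": 0, "jaw": 0}
    - {"offset": [0, 0, -15], "spin": 0, "jaw": 0}
    - {"offset": [0, 0, -15], "spin": 0, "jaw": 0}
    - {"offset": [0, 0, 0], "spin": 0, "jaw": 0}

```text
clock: 29.4
eef_pos: [444.8, 372.2, 396.3]
eef_rot: [3.139, -0.002, 1.409]
wrist_force: [-0.4, 0.7, -0.6]
finger_gap: 3.3
```

Run:
```python
from h import *
s=manip.read_state();print(s['clock'],s['eef_pos'],s['wrist_force'],s['finger_gap'])
c=cam("scene"); W=world(c); z=W[...,2]
m=(z>215)&(z<290)&(W[...,0]>400)&(W[...,0]<480)&(W[...,1]>330)&(W[...,1]<410)
q=W[m]
for a in range(215,290,10):
    t=q[(q[:,2]>=a)&(q[:,2]<a+10)]
    if len(t): print(a,len(t),t.min(0).round(),t.max(0).round())
```

```text
29.4 [444.78827689 372.20472632 396.32203919] [-0.38607394  0.68767314 -0.61676876] 3.2878569329845724
245 4 [443. 353. 250.] [444. 358. 252.]
255 12 [441. 355. 255.] [448. 373. 265.]
265 17 [443. 355. 265.] [449. 368. 275.]
275 11 [444. 358. 276.] [449. 370. 284.]
285 8 [444. 360. 285.] [448. 369. 290.]
```

The clip is out and held, with its lower end at z≈250. Now I'll carry it to the red bin.

>>> drive_tool:
  rows:
    - {"offset": [-20, 2.5, -10], "spin": 0, "jaw": 0}
    - {"offset": [-41, 5.2, 0], "spin": 0, "jaw": 0}
    - {"offset": [-41, 5.2, 0], "spin": 0, "jaw": 0}
    - {"offset": [-41, 5.2, 0], "spin": 0, "jaw": 0}
    - {"offset": [-41, 5.2, 0], "spin": 0, "jaw": 0}
    - {"offset": [-41, 5.2, 0], "spin": 0, "jaw": 0}
    - {"offset": [-41, 5.2, 0], "spin": 0, "jaw": 0}
    - {"offset": [-41, 5.2, 0], "spin": 0, "jaw": 0}
    - {"offset": [-41, 5.2, 0], "spin": 0, "jaw": 0}
    - {"offset": [-41, 5.2, 0], "spin": 0, "jaw": 0}
    - {"offset": [-41, 5.2, 0], "spin": 0, "jaw": 0}
    - {"offset": [-41, 5.2, 0], "spin": 0, "jaw": 0}
    - {"offset": [-41, 5.2, 0], "spin": 0, "jaw": 0}
    - {"offset": [-41, 5.2, 0], "spin": 0, "jaw": 0}
    - {"offset": [-20, 2.5, 0], "spin": 0, "jaw": 0}
    - {"offset": [0, 0, 0], "spin": 0, "jaw": 0}
    - {"offset": [0, 0, 0], "spin": 0, "jaw": 0}

```text
clock: 31.15
eef_pos: [424.0, -204.7, 403.1]
eef_rot: [-3.14, -0.0, 1.409]
wrist_force: [0.6, 0.5, -0.3]
finger_gap: 3.2
```

>>> drive_tool:
  rows:
    - {"offset": [15, -2, 40], "spin": 0, "jaw": 0}
    - {"offset": [0, 0, 42], "spin": 0, "jaw": 0}
    - {"offset": [0, 0, 42], "spin": 0, "jaw": 0}
    - {"offset": [0, 0, 42], "spin": 0, "jaw": 0}
    - {"offset": [0, 0, 40], "spin": 0, "jaw": 0}
    - {"offset": [0, 0, 25], "spin": 0, "jaw": 0}
    - {"offset": [0, 0, 12], "spin": 0, "jaw": 0}
    - {"offset": [0, 0, 5], "spin": 0, "jaw": 0}
    - {"offset": [0, 0, 0], "spin": 0, "jaw": 0}
    - {"offset": [0, 0, 0], "spin": 0, "jaw": 24}
    - {"offset": [0, 0, 0], "spin": 0, "jaw": 24}
    - {"offset": [0, 0, 0], "spin": 0, "jaw": 24}
    - {"offset": [0, 0, -20], "spin": 0, "jaw": 24}
    - {"offset": [0, 0, -40], "spin": 0, "jaw": 24}
    - {"offset": [0, 0, -50], "spin": 0, "jaw": 24}
    - {"offset": [0, 0, -50], "spin": 0, "jaw": 24}
    - {"offset": [-45, 0, -40], "spin": 0, "jaw": 24}
    - {"offset": [-45, 0, 0], "spin": 0, "jaw": 24}
    - {"offset": [-45, 0, 0], "spin": 0, "jaw": 24}
    - {"offset": [-30, 0, 0], "spin": 0, "jaw": 24}

```text
clock: 33.15
eef_pos: [398.4, -347.3, 349.4]
eef_rot: [3.141, 0.001, 1.408]
wrist_force: [0.8, 0.5, 0.1]
finger_gap: 24.1
```

```bash
python3 - <<'E'
from h import *
s=manip.read_state();print(s['clock'],s['eef_pos'],s['finger_gap'])
for n in ["scene","wrist","top"]:
    c=cam(n); W=world(c); z=W[...,2]; hsv=cv2.cvtColor(c["color"],cv2.COLOR_BGR2HSV)
    cv2.imwrite(f"pics/f_{n}.png",c["color"])
    for nm,y0,y1 in [("yel",28,138),("blue",-112,-2),("red",-250,-142)]:
        m=(W[...,0]>372)&(W[...,0]<474)&(W[...,1]>y0)&(W[...,1]<y1)&(z<200)
        if nm!="yel": m&=hsv[...,1]<70
        else: m&=(hsv[...,0]<23)&(z>12)
        k,l,st,_=cv2.connectedComponentsWithStats(m.astype(np.uint8))
        for i in range(1,k):
            if st[i,4]>10:
                q=W[l==i]; print(n,nm,st[i],q.min(0).round(),q.max(0).round())
    if n!="wrist":
        for t in ["clip","bolt_a"]:
            print(n,t,[(round(r["p"],2),W[int(r["uv"][1]),int(r["uv"][0])].round()) for r in finder.find_in(n,t)[:4]])
E
python3 b.py scene top
```

```text
33.15 [ 398.41935026 -347.324185    349.37026206] 24.055864503372206
scene yel [334 198  22  25 261] [384.  58.  12.] [474. 130.  41.]
scene blue [278 200  20   8 104] [373. -88.   1.] [393. -33.  26.]
scene blue [282 212  19  15 163] [423. -84.   1.] [462. -34.  51.]
scene red [246 209  13   8  42] [ 373. -180.    0.] [ 402. -147.    8.]
scene red [238 227  24   5  50] [ 431. -207.   -2.] [ 445. -143.    9.]
scene clip [(0.23, array([620., -71.,  57.]))]
scene bolt_a [(0.48, array([604., -67., 107.])), (0.43, array([446., -50.,  39.])), (0.41, array([449., -54.,  30.]))]
wrist red [320  20  18  53 304] [ 424. -206.    4.] [ 455. -142.   10.]
wrist red [279  30   8  20  51] [ 372. -165.    4.] [ 384. -144.    9.]
wrist red [282  30  17  32  93] [ 372. -180.    3.] [ 401. -146.    8.]
wrist red [362  63   5  36  79] [ 470. -250.   52.] [ 474. -209.   58.]
top yel [274 213  11   7  18] [450.  83.  19.] [472. 116.  43.]
top yel [286 213   5   7  17] [450.  63.  14.] [472.  76.  36.]
top yel [274 221  17   9  61] [417.  63.  12.] [444. 115.  49.]
top blue [320 212  16  17 141] [420. -82.
[... 658 characters left out ...]
oat64(9.4)]
scene steel [220 282  23  23 392] [ 652. -224.   75.] [array([ 650.1, -224.9]), array([50. , 50.8]), np.float64(20.8)]
top brass [275 211  16   9  49] [470.  85.  24.] [array([468.8,  84.5]), array([50.6, 23.2]), np.float64(73.7)]
top brass [274 222  17   8  62] [429.  90.  29.] [array([428.9,  89.1]), array([51.4, 24. ]), np.float64(88.4)]
top steel [341 142  15  16 156] [ 656. -125.   97.] [array([ 661.9, -126.4]), array([46.4, 39.1]), np.float64(81.3)]
top steel [371 147  17  17 203] [ 647. -226.   78.] [array([ 648.3, -225.9]), array([52.1, 53.2]), np.float64(85.3)]
top steel [321 164  16  17 169] [589. -62.  95.] [array([592.8, -61.8]), array([48.8, 43.9]), np.float64(35.9)]
```

```bash
python3 - <<'E'
import cv2,numpy as np
a=cv2.imread("pics/f_scene.png")[170:320,185:415]; b=cv2.imread("pics/f_top.png")[140:270,240:410]
a=cv2.resize(a,(690,450//1),interpolation=cv2.INTER_CUBIC)[:300]
b=cv2.resize(cv2.imread("pics/f_wrist.png"),(480,300))
C=np.zeros((600,690,3),np.uint8); C[:300]=a; C[300:,:480]=b; cv2.imwrite("pics/m13.png",C)
E
python3 -c "
from cell import manip
print(manip.sign_off())"
```

```text
the job is handed in; nothing more can be done
None
```

The job is done and handed in at about 34 s, well under the 72 s limit. The two brass rings are in the yellow bin, the two bolts in the blue bin and the clip in the red bin, in that order.

- **Rings:** I dragged both by the bore. One bolt blocked ring_a's way, so I first slid it aside on the board. Ring_b first hung on the lip and needed a push to go in. The rings lie partly stacked, with tops at about 41–43 mm, under the 50 mm rim.
- **Bolts:** I slid both with the fingers astride the shank. Bolt_b also hung on the lip and was pushed over. They lie crossed, one on the other. One camera put the top of the pile at 51 mm, about level with the 50 mm rim; I took that as edge noise, since two hexagons stacked give at most 50 mm.
- **Clip:** I pulled it straight up out of the pin and released it in the red bin, where it lies flat, under 10 mm high.
- **Left standing:** The shaft, cluster and gear measured within about 2 mm of their first positions. I did not re-measure the cleaner, oil bottle or spanner, but no move went near them.

The 12-picture limit was used up before the end, so the last check was by depth and colour measurement from the cameras, not by eye. In it, the networks' clip and bolt detections were weak (at most 0.52), though the top camera put each in its bin.

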